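# Press a ferrule home with the trigger clamp

### The arm

A 6-joint arm with a two-finger parallel gripper is mounted at the origin on the work surface. World frame = base frame: x ahead of the robot, y to its left, z up, the work surface at z = 0. Lengths are in m, angles in rad, forces in N, time in s.
With the tool pointing down it reaches from about 0.35 to 0.725 m from the base axis. Payload 6 kg.
Tool frame: the origin (TCP) lies on the mounting face of the last link; the fingertips stand 173 mm ahead of it and the grasp point (between the pads) lies 155 mm ahead of it; z points along the fingers, y is the line along which they close (so a half turn about z gives the same grasp; the last joint's range is limited). The gripper opens to 85 mm and grips with 20 to 120 N. Pads are 22 mm wide; open, the fingers measure 114 mm over their backs; the gripper's body (76 mm by 85 mm) begins 54 mm behind the grasp point. The pads swing forward as they close: fully open they stand 13 mm farther back than shut.
Start: joints at [-0.803, 0.04, 0.085, 0, -1.615, -0.334], TCP at [0.252, -0.544, 0.405] pointing down, gripper open.
Joint ranges: [-2.56, 2.56], [-1.29, 2.01], [-1.08, 1.49], [-3.29, 1.98], [-2.81, -0.18], [-2.99, 2.99]. Speed limits (rad/s): [2.57, 2.57, 3.01, 3.14, 3.14, 3.14].

### API

Orientations are given as [roll, pitch, yaw] about the fixed x, y, z axes, in that order (R = Rz(yaw) Ry(pitch) Rx(roll)).
In Python, from station import ctrl gives the robot as it stands.
- The arm moves only by the tool move_arm, never from a script. Its argument "steps" is a list of rows, each a list of 5 numbers: the finger opening in mm, from 0 to 85.4, then the shift along the tool's x, y, z in units of 40 mm (1.0 is 40 mm), then the turn about the tool's z in degrees. A call has 1 to 10 rows; each row shifts and turns the commanded pose from where the row before left it, along the tool's axes as they then stand; what a row does not reach is not made up. A row lasts 1/10 s, in which the tool goes at most 50 mm and 8.59 degrees, less where a joint would pass 70% of its speed; a pose out of reach is approached as far as the arm can. A call is refused whole if a number of a shift passes 1 or a number of a turn 8.59, either way. A call with a gripper value outside its range is refused whole. The fingers move at their own pace and stop on an object; the grip force is fixed at half the most. Time passes only in rows, so rows that do not move let the fingers close. It gives the time, the measured TCP pose, the force, the opening and the grip force at its end, in the units of the state.
- ctrl.state(): the state, without advancing time (a new reading comes with each control period).
- ctrl.read_camera(name): name is "side" or "top" or "wrist"; returns a dict with "image" (400x640x3 uint8, red, green, blue), "fx", "fy", "cx", "cy" (pixels), "rvec" (rotation vector, rad) and "tvec" (3), from world to camera coordinates, as OpenCV has them. Camera axes: x right, y down, z forward; pixel columns grow to the right and rows downward; lengths in m; the calibration is good to about 2 mm. The wrist camera is an equidistant fisheye: a pixel r from the principal point sees the ray r / f radians off the axis. A picture is of the moment at which its call begins. There is no depth.
- ctrl.sign_off(): hands the job in; it is judged then, once.
The state is a dict: "time_s": time; "q": joint angles; "joint_velocities": joint speeds; "joint_torque": joint torques, N m; "tcp_pos": TCP position; "tcp_rot": TCP orientation; "ft_force": force on the tool from outside, world axes, zero at the start; "ft_torque": the same for the moment, N m; "gripper_width": finger opening in m; "grip_force": force on a finger pad.
Only numpy, scipy, OpenCV 4.12 (cv2) and the standard library are available. Lean on these libraries where they do the work, as an engineer would, in place of code of your own. Each camera call takes 0.05 s, during which the arm holds its last target. There are 200 camera calls.

### The job

Pump the trigger of the bar clamp so that its sliding jaw pushes the brass ferrule fully home against the shoulder of the wooden tool handle in the cradle, and stop squeezing as soon as it goes firm. Then pull the clamp's release lever and, keeping it pulled, slide the head all the way back to the stop at the rear end of the bar, and let go, leaving the handle lying in its cradle with the ferrule home. Use light force, let the clamp do the pressing (do not push on the ferrule or the handle yourself), and leave the other things on the bench where they are.

Things in the scene. Friction and masses are not known exactly. Their poses are not given: they have to be found in the camera images.
- press: Bar clamp screwed flat onto a plywood board (118 x 304, 12 thick); fixed. Origin on the bench under the middle of the bar; z up, y along the bar towards the fixed jaw (the way the sliding jaw squeezes), x towards the jaws' side. Board edge at x = -31 mm: pistol grip, trigger and release lever lie beyond it, over the bare bench. All clamp parts lie in one level plane, mid-height 32 mm.
- clamp_head (a joint): Travel of the sliding head along the bar, m: 0 = right back at the rear stop, grows towards the fixed jaw (to 0.060). Black housing 50 x 64 mm, 34 high, with jaw arm to +x and pistol grip to -x. It ratchets forward against 12 N of friction (plus 40 N per m/s) and cannot go back unless the release lever is pulled.
- rear_stop (a point): Centre of the face of the fixed block at the bar's rear (-y) end that the head meets when right back. At mid-height of the clamp.
- grip_end (a point): Free end of the head's black pistol grip (24 mm wide, 26 mm high, raked back 0.21 rad), behind the trigger, at mid-height; its tip is the part of the clamp nearest the robot. Moves with the head.
- trigger (a joint): Trigger angle, rad: 0 = out (springs back), 0.56 = fully squeezed, at its stop short of the grip. Each squeeze taken past 0.5 drives the head on by one 5 mm ratchet tooth (up to 8 mm the first time); let it come right out before the next. Force at trigger_pad: 5 to 8 N while the jaw runs free, 12 to 18 N while it presses the ferrule; once the ferrule is home it rises steadily past 20 N.
- trigger_pin (a point): Upright pin on the head about which the trigger swings in the level plane.
- trigger_pad (a point): Where to push the trigger, on its front (+y) face, mid-height, 86 mm from its pin. Grey plastic blade 10 mm thick, reaching 110 mm from the pin, 21 to 43 mm above the bench; at rest it stands forward 0.36 rad from -x, squeezed it is raked back 0.20 rad. Push along the press's -y: a full squeeze takes this point 47 mm back relative to the head. Closed fingertips in front of it can do it.
- release_lever (a joint): Release lever angle, rad: 0 = rest (springs back), 0.36 = fully pulled, which lifts the ratchet pawls and frees the head. 3 to 8 N at release_tab, up to 14 N if the jaw is tight.
- lever_pin (a point): Upright pin on the head about which the release lever swings in the level plane.
- release_tab (a point): Where to pull the release lever, on its front (+y) face, mid-height, 34 mm from its pin. Dark steel blade 42 mm long, 6 thick, 22 to 42 mm above the bench, in front of the trigger's root, standing forward 0.50 rad from -x at rest. Push it along the press's -y: it gives 12 mm to its stop; pushed on the same way (12 to 18 N) it takes the head back down the bar and stays pulled by that push.
- jaw_pad: Rubber pad of the sliding jaw, 36 mm wide, 34 mm high, 10 mm thick; origin at its centre, its pressing face 5 mm from there towards the ferrule (+y). It can swivel 0.06 rad.
- fixed_jaw_face (a point): Centre of the face of the fixed jaw's rubber pad, which backs up the handle's butt. At mid-height of the clamp.
- cradle (a point): Axis of the wooden V cradle on the board (64 mm long along the press's y) in which the handle lies; the handle's axis passes here.
- tool_handle: Loose turned wooden tool handle, 28 mm thick, 95 mm long plus a 15 mm tenon, lying in the V cradle along the press's y, its butt up to 4 mm short of the fixed jaw. Origin on its axis at the shoulder that the ferrule must meet; y along the axis towards the butt.
- ferrule (a joint): How far the brass ferrule is on the tenon, m: 0.012 = fully home, rim against the handle's shoulder; starts 9 to 12 mm short of that. A tight fit: 38 N moves it, and it stays where it is left. A jaw force over 110 N crushes the work: that is about 33 N at trigger_pad with the ferrule home. Stop at about 20 to 25 N there.
- ferrule_end (a point): Centre of the ferrule's open end, facing the sliding jaw. Ferrule: brass ring 20 mm outside, 16 mm long.
- spool_a: Bystander: wooden spool clamp standing on end, 34 mm wide, 92 mm tall. Origin under its centre.
- spool_b: Bystander: wooden spool clamp like spool_a.
- ferrule_tin: Bystander: low steel tin 75 x 60 mm, 20 mm high, with spare ferrules. Origin under its centre.
- gouge: Bystander: gouge with wooden handle lying on the bench, 214 mm long along its x axis, 22 mm thick. Origin under the ferrule.
- glue_bottle: Bystander: white glue bottle, 56 mm wide, 150 mm tall. Origin under its centre.
- pencil_mug: Bystander: blue mug with pencils, 76 mm wide, 95 mm tall (pencils to 190 mm). Origin under its centre.
- block_plane: Bystander: small steel block plane 120 x 42 mm, 60 mm tall. Origin under its centre.

How it is judged:
On the way:
1. the clamp's jaw has pushed the ferrule home: within 1 mm of the handle's shoulder (value of joint ferrule above 0.011 m and value of joint clamp_head above 0.03 m), for 0.2 s.
At the end, for the whole second after the job is handed in: The ferrule is within 1 mm of fully home, the clamp head is back within 4 mm of its rear stop, trigger and release lever are let go (within 0.08 rad of rest), and the handle lies at rest in its cradle (within 5 mm sideways, 4 mm in height, and about 20 mm lengthwise of where it lay) (value of joint ferrule above 0.011 m and value of joint clamp_head below 0.004 m and value of joint each of trigger, release_lever below 0.08 rad and x of tool_handle in the frame of press between 0.05 and 0.06 m and z of tool_handle in the frame of press between 0.028 and 0.036 m and y of tool_handle in the frame of press between -0.005 and 0.018 m and linear speed of tool_handle below 0.02 m/s); the robot touches nothing.
It fails at once if the jaw crushes the work: more than 110 N between the jaw pad and the handle with its ferrule (contact force between jaw_pad and tool_handle above 110 N).
It fails at once if the robot strains the clamp: more than 40 N between the robot and the clamp press (contact force between any of the fingers, the arm and press above 40 N).
It fails at once if the robot pushes on the handle or the ferrule itself with more than 8 N (contact force between any of the fingers, the arm and tool_handle above 8 N).
It fails at once if another thing on the bench is moved by more than 30 mm (distance of any of spool_a, spool_b, ferrule_tin, gouge, glue_bottle, pencil_mug, block_plane from where it was at the start of the episode above 0.03 m).
It also fails if it takes over 70 s, if anything falls off the work surface, if the arm or the gripper's body presses on something with over 40 N, if the wrist force passes 120 N, or if a joint passes its speed limit or range.

## Working session

There is one attempt and no reset: what is moved stays moved. The work goes in short steps, Python scripts to look and compute and a tool call to move; the robot and the scene stay as the last step left them, time stands still between calls to the robot, and variables do not carry over. Pictures are saved under pics/ and viewed, at most 10 in all, crops included, and the job is handed in when it is done.

Besides the shell and the picture viewer there is one more tool, called after "Request:" as name(argument=value, ...), one argument or row to a line, values as JSON. move_arm: Moves the arm, as the interface text tells. Its arguments: {"type":"object","properties":{"steps":{"type":"array"}},"required":["steps"]}

```bash
mkdir -p pics; python3 - <<'E'
from station import ctrl
import cv2
for n in("top","side"):
    d=ctrl.read_camera(n); cv2.imwrite(f"pics/{n}0.png",d["image"][:,:,::-1])
    print(n,d["fx"],d["fy"],d["cx"],d["cy"],d["rvec"],d["tvec"])
s=ctrl.state(); print(s)
E
```

```text
top 464.9554519954586 464.9554519954586 321.8459364420486 201.26880161988456 [ 2.22381085 -1.98485237  0.21612835] [-0.02953011  0.59911777  1.51899412]
side 416.5268995401307 416.5268995401307 312.6699432327255 203.53105540272114 [ 0.37237826 -2.71097144  1.3148265 ] [0.61458857 0.1181784  1.24897333]
{'time_s': 0.1, 'q': array([-8.03300667e-01,  4.07753331e-02,  8.38855920e-02, -3.74017011e-04,
       -1.61552071e+00, -3.33711385e-01]), 'joint_velocities': array([ 0.0005589 , -0.00110214,  0.00235945,  0.00237825, -0.00216998,
        0.00116194]), 'joint_torque': array([-4.94445238e-03, -3.69343007e+01,  3.48281479e+01,  6.95183739e+00,
       -4.58873226e-03,  4.85661099e-05]), 'tcp_pos': array([ 0.25226235, -0.54437146,  0.40375805]), 'tcp_rot': array([ 3.13994518e+00, -1.75652310e-04, -2.70779181e+00]), 'ft_force': array([-0.59776783, -0.1148114 ,  0.10817632]), 'ft_torque': array([ 0.03552584, -0.00592533,  0.04012779]), 'grip_force': 0.0, 'gripper_width': 0.08517694065564589}
```

View pics/top0.png

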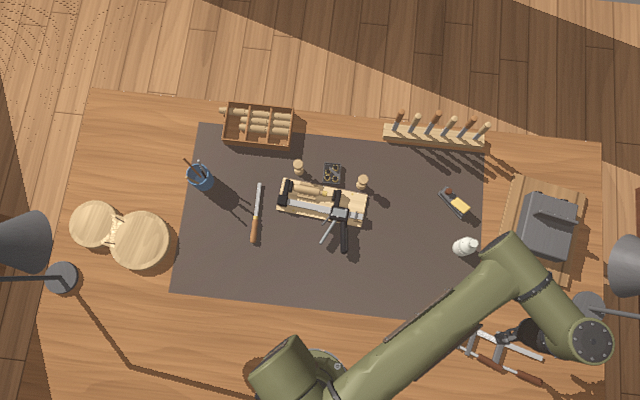

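View pics/side0.png

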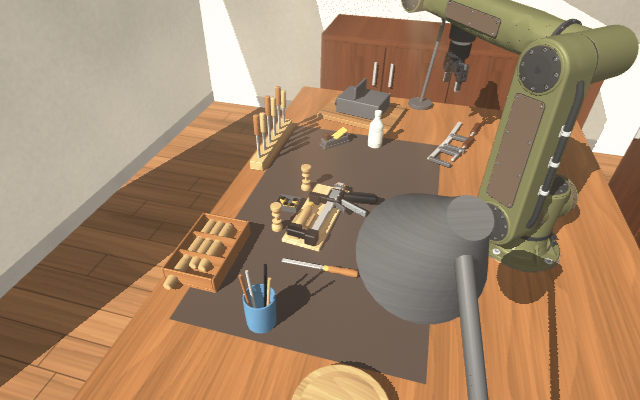

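The top view shows the clamp board at about (322,202), with the bar running left (+y world). The trigger and grip are at (328,230) and (345,237), and the spools at (298,168) and (363,182). I'll crop and enlarge that area.

```bash
cat > h.py <<'E'
import numpy as np, cv2
from station import ctrl
def ray(d,u,v):
    R=cv2.Rodrigues(np.array(d["rvec"]))[0]; t=np.array(d["tvec"])
    x=np.array([(u-d["cx"])/d["fx"],(v-d["cy"])/d["fy"]])
    if d.get("fish"):
        r=np.hypot(*x); c=np.r_[x/max(r,1e-9)*np.sin(r),np.cos(r)]
    else: c=np.r_[x,1]
    return -R.T@t, R.T@c
def onz(d,u,v,z):
    o,r=ray(d,u,v); return o+r*(z-o[2])/r[2]
def cam(n):
    d=dict(ctrl.read_camera(n)); d["fish"]=n=="wrist"; return d
def crop(d,f,x0,y0,x1,y1,k):
    im=d["image"][y0:y1,x0:x1,::-1]
    cv2.imwrite(f,cv2.resize(im,None,fx=k,fy=k,interpolation=cv2.INTER_CUBIC))
E
python3 - <<'E'
from h import *
d=cam("top"); crop(d,"pics/top1.png",265,155,385,255,6)
for p in [(277,209),(283,178),(368,192),(362,226),(298,168),(363,182)]: print(p,onz(d,*p,0.012).round(3))
E
```

```text
(277, 209) [0.564 0.192 0.012]
(283, 178) [0.678 0.186 0.012]
(368, 192) [ 0.661 -0.119  0.012]
(362, 226) [ 0.538 -0.109  0.012]
(298, 168) [0.721 0.138 0.012]
(363, 182) [ 0.696 -0.098  0.012]
```

View pics/top1.png

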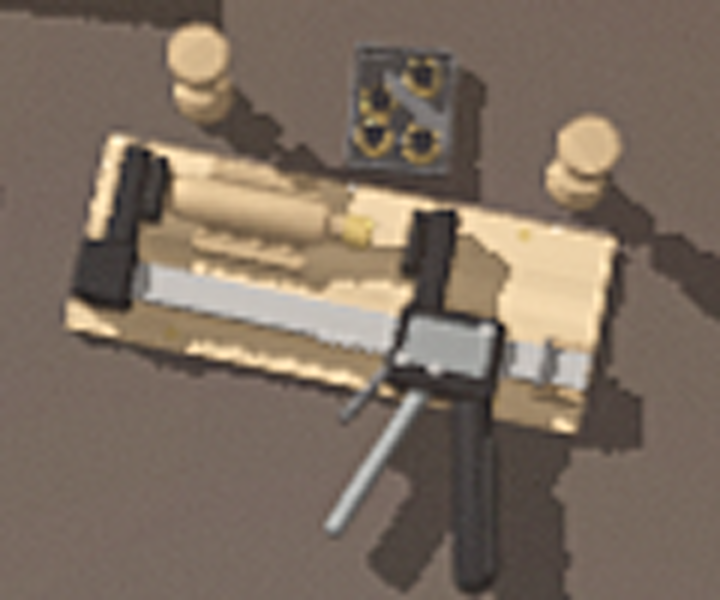

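The crop shows the board corners at (110,135), (617,240), (577,433) and (68,325). The trigger blade runs from (418,395) to its tip at (333,530), the release lever from (385,372) to (345,417), the grip end is at (475,580), and the jaw pad is short of the ferrule end at (372,230). Next I'll compute the press frame.

```bash
python3 - <<'E'
from h import *
d=cam("top")
P=lambda u,v,z:onz(d,265+(u+.5)/6-.5,155+(v+.5)/6-.5,z)
TL,TR,BR,BL=[P(*p,.012) for p in[(110,135),(617,240),(577,433),(68,325)]]
print("sizes",np.linalg.norm(TL-TR),np.linalg.norm(BL-BR),np.linalg.norm(TL-BL),np.linalg.norm(TR-BR))
ey=(TL-TR+BL-BR)[:2];ey/=np.linalg.norm(ey);ex=np.array([ey[1],-ey[0]])
c=((TL+TR+BR+BL)/4)[:2]; o=c-ex*28   # board x from -31 to 87
print("ey",ey,"yaw",np.degrees(np.arctan2(ex[1],ex[0])), "centre",c,"o",c-ex*.028)
o=c-ex*.028; np.savez("press.npz",o=o,ex=ex,ey=ey)
for n,p,z in[("trigroot",(418,395),.043),("trigtip",(333,530),.043),("levroot",(385,372),.042),("levtip",(345,417),.042),("grip",(475,580),.045),("ferrend",(372,232),.04),("padface",(406,245),.049),("headL",(398,340),.049),("headR",(500,355),.049),("stop",(545,358),.045)]:
    w=P(*p,z)[:2]; print(n,w.round(4),"press",((w-o)@ex*1000).round(1),((w-o)@ey*1000).round(1))
E
```

```text
sizes 0.3058239482527648 0.30285337417666797 0.1168974215283494 0.11756909974805889
ey [0.09695535 0.99528873] yaw -5.5638725904725534 centre [0.60812239 0.04003367] o [0.58025431 0.04274842]
trigroot [ 0.5413 -0.0108] press -33.6 -57.1
trigtip [0.4591 0.0286] press -119.2 -25.9
levroot [0.5525 0.0093] press -24.3 -36.0
levtip [0.5241 0.0291] press -54.6 -19.0
grip [ 0.4399 -0.0538] press -130.3 -109.7
ferrend [0.6337 0.0258] press 54.8 -11.7
padface [0.6262 0.0055] press 49.4 -32.7
headL [0.5705 0.004 ] press -5.9 -39.5
headR [ 0.5685 -0.0547] press -2.3 -98.1
stop [ 0.5704 -0.0805] press 2.2 -123.7
```

Request:
move_arm(
  steps=[
    [0, 0, 0, 0, -8.5],
    [0, 0, 0, 0, -8.5],
    [0, 0, 0, 0, -8.5],
    [0, 0, 0, 0, -8.5],
    [0, 0, 0, 0, -8.5],
    [0, 0, 0, 0, -8.5],
    [0, 0, 0, 0, -8.5],
    [0, 0, 0, 0, 0],
  ],
)

```text
time_s: 1.0
tcp_pos: [0.2522, -0.5444, 0.4044]
tcp_rot: [3.141, 0.0, -1.668]
ft_force: [0.1, 0.7, 0.5]
gripper_width: 0.0002
grip_force: 0.0
```

Request:
move_arm(
  steps=[
    [0, -0.95, -0.27, 0, 0],
    [0, -0.95, -0.27, 0, 0],
    [0, -0.95, -0.27, 0, 0],
    [0, -0.95, -0.27, 0, 0],
    [0, -0.95, -0.27, 0, 0],
    [0, -0.95, -0.27, 0, 0],
    [0, -0.95, -0.27, 0, 0],
    [0, -0.95, -0.27, 0, 0],
    [0, -0.95, -0.27, 0, 0],
  ],
)

```text
time_s: 1.9
tcp_pos: [0.3827, -0.2121, 0.4048]
tcp_rot: [-3.141, 0.0, -1.674]
ft_force: [1.2, 0.2, -0.2]
gripper_width: 0.0003
grip_force: 0.0
```

Request:
move_arm(
  steps=[
    [0, -0.95, -0.27, 0, 0],
    [0, -0.95, -0.27, 0, 0],
    [0, -0.95, -0.27, 0, 0],
    [0, -0.95, -0.27, 0, 0],
    [0, -0.95, -0.27, 0, 0],
    [0, -0.95, -0.27, 0, 0],
    [0, -0.95, -0.27, 0, 0],
    [0, 0, 0, 0, 0],
  ],
)

```text
time_s: 2.7
tcp_pos: [0.4848, 0.047, 0.4034]
tcp_rot: [3.14, -0.0, -1.67]
ft_force: [0.0, -0.0, 0.1]
gripper_width: 0.0
grip_force: 0.0
```

```bash
python3 - <<'E'
from h import *
d=cam("wrist"); crop(d,"pics/w0.png",0,0,640,400,1.25); s=ctrl.state(); print(s["tcp_pos"],s["tcp_rot"],s["ft_force"],d["fx"],d["cx"],d["cy"])
E
```

```text
[0.48438057 0.04542395 0.40385347] [ 3.13988288e+00 -6.93360967e-04 -1.67037698e+00] [-0.65484341 -0.77306851  0.60753659] 309.70691628693146 315.2962557929801 201.39058027939944
```

View pics/w0.png

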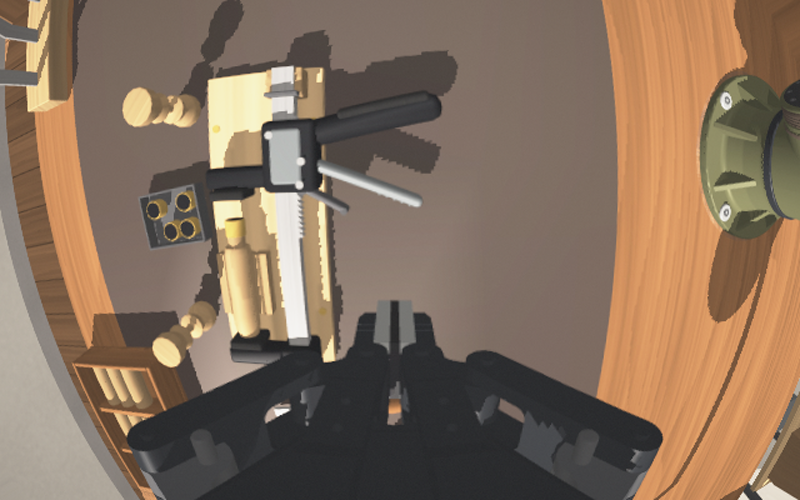

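The wrist view shows the trigger tip at (420,203), the lever tip at (347,209), head screws at (301,161) and (299,185), the ferrule end at (235,220), and the rear stop at (288,92). I'll compare these with the top-view values.

```bash
python3 - <<'E'
from h import *
d=cam("wrist"); z=np.load("press.npz");o,ex,ey=z["o"],z["ex"],z["ey"]
for n,p,h in[("trigtip",(420,203),.043),("levtip",(347,209),.042),("screw1",(301,161),.049),("screw2",(299,185),.049),("ferrend",(235,220),.042),("padface",(232,196),.049),("headfront",(290,191),.049),("headrear",(290,122),.049),("stop",(288,95),.045),("bd",(209,79),.012),("bd2",(326,67),.012),("bd3",(336,361),.012),("tiptips",(395,302),.231)]:
    w=onz(d,p[0]/1.25,p[1]/1.25,h)[:2]; print(n,w.round(4),"press",((w-o)@ex*1000).round(1),((w-o)@ey*1000).round(1))
print(ctrl.state()["tcp_pos"])
E
```

```text
trigtip [0.4598 0.0278] press -118.4 -26.5
levtip [0.5234 0.0268] press -55.1 -21.4
screw1 [ 0.5567 -0.0199] press -17.4 -64.7
screw2 [5.612e-01 3.000e-04] press -14.8 -44.1
ferrend [0.6295 0.0245] press 50.7 -13.4
padface [0.6252 0.0015] press 48.7 -36.7
headfront [0.57   0.0044] press -6.5 -39.2
headrear [ 0.5622 -0.0545] press -8.5 -98.5
stop [ 0.5625 -0.0786] press -5.9 -122.5
bd [ 0.6517 -0.1169] press 86.6 -152.0
bd2 [ 0.5323 -0.1051] press -33.4 -151.8
bd3 [0.563  0.1959] press -32.0 150.7
tiptips [0.4831 0.036 ] press -96.1 -16.1
[0.48408181 0.04432448 0.40429555]
```

Request:
move_arm(
  steps=[
    [0, -0.35, 0.23, 0, 0],
    [0, 0, 0, 0.8, 0],
    [0, 0, 0, 0.8, 0],
    [0, 0, 0, 0.8, 0],
    [0, 0, 0, 0.8, 0],
    [0, 0, 0, 0.8, 0],
    [0, 0, 0, 0.8, 0],
    [0, 0, 0, 0.25, 0],
    [0, 0, 0, 0.25, 0],
    [0, 0, 0, 0, 0],
  ],
)

```text
time_s: 3.8
tcp_pos: [0.4762, 0.0581, 0.1927]
tcp_rot: [3.141, -0.0, -1.671]
ft_force: [0.0, 0.1, -0.6]
gripper_width: 0.0002
grip_force: 0.0
```

```bash
cat > st.py <<'E'
from h import *
z=np.load("press.npz");o,ex,ey=z["o"],z["ex"],z["ey"]
s=ctrl.state();w=s["tcp_pos"][:2]-o;f=s["ft_force"]
print("t",s["time_s"],"press xy",(w@ex*1000).round(1),(w@ey*1000).round(1),"z",s["tcp_pos"][2].round(4),"F x y z",round(f[:2]@ex,1),round(f[:2]@ey,1),f[2].round(1))
E
python3 st.py
```

```text
t 3.8 press xy -105.0 5.2 z 0.1927 F x y z 0.0 0.1 -0.6
```

Request:
move_arm(
  steps=[
    [0, 0.3, 0, 0, 0],
    [0, 0.3, 0, 0, 0],
    [0, 0.3, 0, 0, 0],
    [0, 0.3, 0, 0, 0],
    [0, 0, 0, 0, 0],
  ],
)

```text
time_s: 4.3
tcp_pos: [0.4714, 0.0096, 0.1933]
tcp_rot: [-3.141, 0.001, -1.671]
ft_force: [-1.2, 2.8, 1.0]
gripper_width: 0.0002
grip_force: 1.3
```

Request:
move_arm(
  steps=[
    [0, 0.15, 0, 0, 0],
    [0, 0.1, 0, 0, 0],
    [0, 0, 0, 0, 0],
  ],
)

```text
time_s: 4.6
tcp_pos: [0.4706, 0.0008, 0.1932]
tcp_rot: [-3.141, 0.001, -1.67]
ft_force: [-1.1, 4.9, 2.5]
gripper_width: -0.0002
grip_force: 2.5
```

```bash
python3 st.py; python3 - <<'E'
from h import *
d=cam("wrist"); crop(d,"pics/w1.png",120,20,480,290,2.2)
E
```

```text
t 4.6 press xy -105.1 -52.3 z 0.1932 F x y z -1.6 4.8 2.5
```

View pics/w1.png

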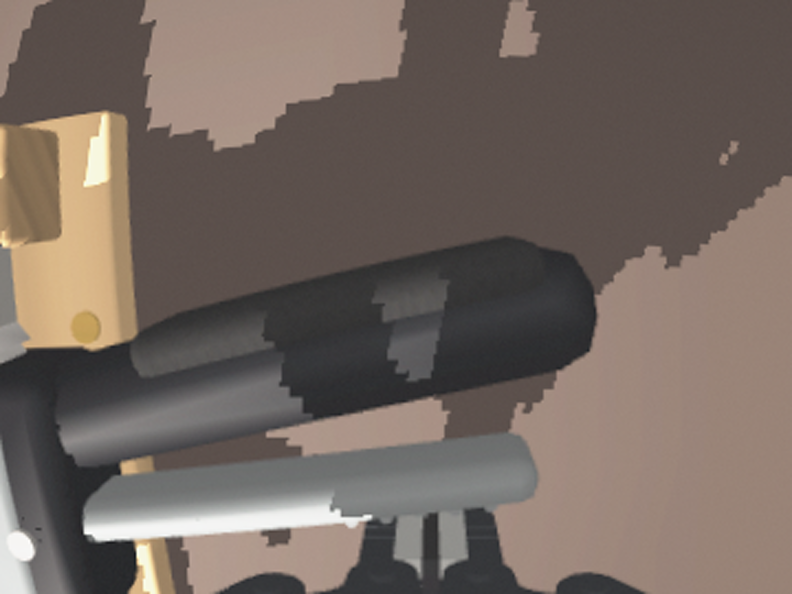

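The trigger is now roughly perpendicular to the bar, with the fingertips squarely on its outer half. I'll continue in small steps.

Request:
move_arm(
  steps=[
    [0, 0.15, 0, 0, 0],
    [0, 0, 0, 0, 0],
  ],
)

```text
time_s: 4.85
tcp_pos: [0.4704, -0.0047, 0.1933]
tcp_rot: [-3.139, 0.002, -1.669]
ft_force: [0.6, 5.5, 0.4]
gripper_width: 0.0001
grip_force: 2.8
```

Request:
move_arm(
  steps=[
    [0, 0.06, 0, 0, 0],
    [0, 0, 0, 0, 0],
  ],
)

```text
time_s: 5.05
tcp_pos: [0.4703, -0.0059, 0.1933]
tcp_rot: [-3.139, 0.005, -1.669]
ft_force: [-0.1, 12.8, 1.5]
gripper_width: -0.0001
grip_force: 6.5
```

```bash
python3 st.py; python3 - <<'E'
from h import *
d=cam("top"); crop(d,"pics/t2.png",265,155,385,255,6)
E
```

```text
t 5.05 press xy -104.7 -59.1 z 0.1933 F x y z -1.3 12.8 1.5
```

View pics/t2.png

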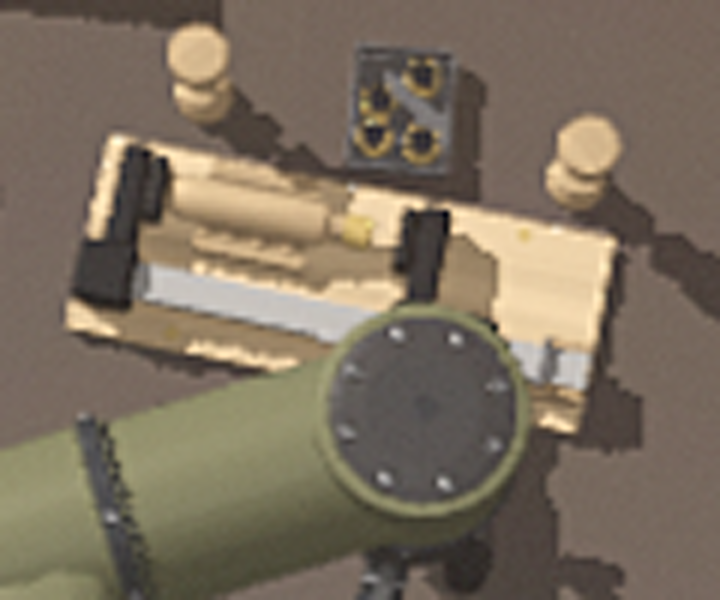

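The jaw moved about 5 mm towards the ferrule (x 408 to 398 in the crop) and the force rose at the trigger stop, so one squeeze works. I'll now cycle, shifting +5 mm each time.

Request:
move_arm(
  steps=[
    [0, -0.75, 0, 0, 0],
    [0, -0.7, 0, 0, 0],
    [0, 0, 0, 0, 0],
    [0, 0.4, 0, 0, 0],
    [0, 0.4, 0, 0, 0],
    [0, 0.3, 0, 0, 0],
    [0, 0.15, 0, 0, 0],
    [0, 0.075, 0, 0, 0],
    [0, 0, 0, 0, 0],
  ],
)

```text
time_s: 6.0
tcp_pos: [0.4704, -0.0012, 0.1927]
tcp_rot: [-3.14, 0.006, -1.669]
ft_force: [-0.3, 14.1, -1.0]
gripper_width: -0.0001
grip_force: 7.1
```

```bash
python3 st.py
```

```text
t 6.0 press xy -105.1 -54.4 z 0.1927 F x y z -1.6 14.0 -1.0
```

Request:
move_arm(
  steps=[
    [0, -0.75, 0, 0, 0],
    [0, -0.7, 0, 0, 0],
    [0, 0, 0, 0, 0],
    [0, 0.4, 0, 0, 0],
    [0, 0.4, 0, 0, 0],
    [0, 0.3, 0, 0, 0],
    [0, 0.15, 0, 0, 0],
    [0, 0.075, 0, 0, 0],
    [0, 0, 0, 0, 0],
  ],
)

```text
time_s: 6.9
tcp_pos: [0.4707, 0.0033, 0.1926]
tcp_rot: [-3.14, 0.007, -1.67]
ft_force: [-0.8, 18.3, -0.3]
gripper_width: -0.0002
grip_force: 8.4
```

```bash
python3 st.py; python3 - <<'E'
from h import *
d=cam("top"); crop(d,"pics/t3.png",280,170,350,222,8)
E
```

```text
t 6.9 press xy -105.2 -49.8 z 0.1926 F x y z -2.6 18.1 -0.3
```

View pics/t3.png

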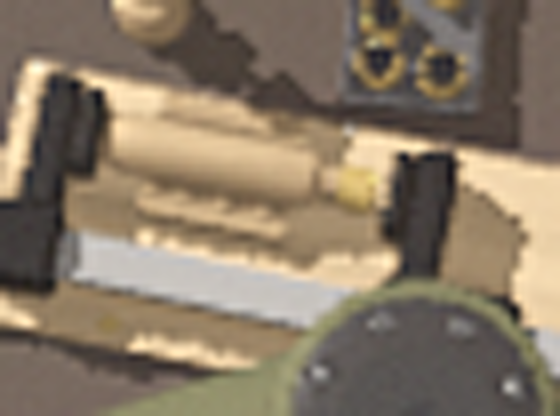

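The jaw pad face (about x=387) is 4–5 mm short of the ferrule end (about x=375). I'll continue with a slightly shorter stroke.

Request:
move_arm(
  steps=[
    [0, -0.75, 0, 0, 0],
    [0, -0.7, 0, 0, 0],
    [0, 0, 0, 0, 0],
    [0, 0.4, 0, 0, 0],
    [0, 0.4, 0, 0, 0],
    [0, 0.25, 0, 0, 0],
    [0, 0.15, 0, 0, 0],
    [0, 0.06, 0, 0, 0],
    [0, 0, 0, 0, 0],
  ],
)

```text
time_s: 7.85
tcp_pos: [0.4713, 0.0095, 0.1926]
tcp_rot: [-3.141, 0.004, -1.671]
ft_force: [-0.2, 9.8, -1.7]
gripper_width: 0.0002
grip_force: 5.0
```

```bash
python3 st.py
```

```text
t 7.85 press xy -105.2 -43.7 z 0.1926 F x y z -1.2 9.7 -1.7
```

Request:
move_arm(
  steps=[
    [0, 0.03, 0, 0, 0],
    [0, 0, 0, 0, 0],
  ],
)

```text
time_s: 8.05
tcp_pos: [0.4712, 0.009, 0.1926]
tcp_rot: [-3.14, 0.005, -1.67]
ft_force: [-0.2, 12.7, -0.4]
gripper_width: -0.0001
grip_force: 6.6
```

```bash
python3 st.py; python3 - <<'E'
from h import *
d=cam("top"); crop(d,"pics/t4.png",280,170,350,222,8)
E
```

```text
t 8.05 press xy -105.2 -44.2 z 0.1926 F x y z -1.5 12.7 -0.4
```

View pics/t4.png

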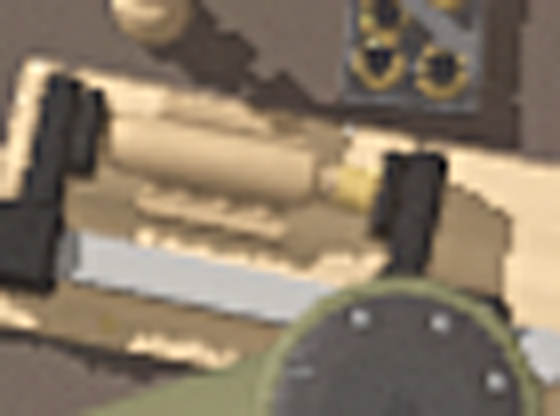

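The jaw pad now meets the ferrule end (about x=375), so pressing starts here. I'll take smaller sub-steps and read the force at each.

Request:
move_arm(
  steps=[
    [0, -0.75, 0, 0, 0],
    [0, -0.7, 0, 0, 0],
    [0, 0, 0, 0, 0],
    [0, 0.4, 0, 0, 0],
    [0, 0.4, 0, 0, 0],
    [0, 0.2, 0, 0, 0],
    [0, 0.1, 0, 0, 0],
    [0, 0.1, 0, 0, 0],
  ],
)

```text
time_s: 8.9
tcp_pos: [0.4716, 0.0181, 0.1925]
tcp_rot: [3.141, 0.005, -1.671]
ft_force: [-4.0, 13.4, 1.2]
gripper_width: -0.0002
grip_force: 7.2
```

Request:
move_arm(
  steps=[
    [0, 0.05, 0, 0, 0],
    [0, 0.05, 0, 0, 0],
    [0, 0, 0, 0, 0],
  ],
)

```text
time_s: 9.2
tcp_pos: [0.4715, 0.0143, 0.1925]
tcp_rot: [-3.141, 0.005, -1.67]
ft_force: [-3.2, 12.8, 0.0]
gripper_width: -0.0001
grip_force: 6.9
```

```bash
python3 st.py
```

```text
t 9.2 press xy -105.5 -38.9 z 0.1925 F x y z -4.4 12.4 0.0
```

Request:
move_arm(
  steps=[
    [0, -0.75, 0, 0, 0],
    [0, -0.7, 0, 0, 0],
    [0, 0, 0, 0, 0],
    [0, 0.4, 0, 0, 0],
    [0, 0.4, 0, 0, 0],
    [0, 0.2, 0, 0, 0],
    [0, 0.1, 0, 0, 0],
  ],
)

```text
time_s: 9.9
tcp_pos: [0.4723, 0.0274, 0.1924]
tcp_rot: [3.14, 0.005, -1.672]
ft_force: [-6.0, 15.3, 2.2]
gripper_width: -0.0001
grip_force: 7.2
```

Request:
move_arm(
  steps=[
    [0, 0.05, 0, 0, 0],
    [0, 0.05, 0, 0, 0],
    [0, 0, 0, 0, 0],
  ],
)

```text
time_s: 10.2
tcp_pos: [0.4721, 0.0238, 0.1924]
tcp_rot: [3.141, 0.005, -1.671]
ft_force: [-5.4, 13.0, 1.9]
gripper_width: -0.0003
grip_force: 6.9
```

Request:
move_arm(
  steps=[
    [0, 0.05, 0, 0, 0],
    [0, 0.05, 0, 0, 0],
    [0, 0, 0, 0, 0],
  ],
)

```text
time_s: 10.5
tcp_pos: [0.4719, 0.02, 0.1925]
tcp_rot: [3.142, 0.005, -1.671]
ft_force: [-3.2, 14.3, 1.0]
gripper_width: 0.0004
grip_force: 6.9
```

```bash
python3 st.py
```

```text
t 10.5 press xy -105.6 -33.2 z 0.1925 F x y z -4.5 13.9 1.0
```

Request:
move_arm(
  steps=[
    [0, 0.025, 0, 0, 0],
    [0, -0.7, 0, 0, 0],
    [0, -0.75, 0, 0, 0],
    [0, 0, 0, 0, 0],
    [0, 0.4, 0, 0, 0],
    [0, 0.35, 0, 0, 0],
    [0, 0.15, 0, 0, 0],
    [0, 0.05, 0, 0, 0],
    [0, 0, 0, 0, 0],
  ],
)

```text
time_s: 11.4
tcp_pos: [0.4734, 0.0385, 0.1925]
tcp_rot: [3.14, 0.005, -1.672]
ft_force: [-6.1, 14.2, 2.8]
gripper_width: -0.0001
grip_force: 6.4
```

Request:
move_arm(
  steps=[
    [0, 0.05, 0, 0, 0],
    [0, 0.05, 0, 0, 0],
    [0, 0, 0, 0, 0],
  ],
)

```text
time_s: 11.7
tcp_pos: [0.4731, 0.0354, 0.1924]
tcp_rot: [3.14, 0.007, -1.671]
ft_force: [-8.8, 18.2, 2.2]
gripper_width: -0.0
grip_force: 8.8
```

```bash
python3 st.py
```

```text
t 11.7 press xy -106.0 -17.7 z 0.1924 F x y z -10.6 17.3 2.2
```

Request:
move_arm(
  steps=[
    [0, 0.04, 0, 0, 0],
    [0, 0, 0, 0, 0],
  ],
)

```text
time_s: 11.9
tcp_pos: [0.4729, 0.0342, 0.1924]
tcp_rot: [3.14, 0.008, -1.671]
ft_force: [-7.0, 19.8, 3.1]
gripper_width: -0.0
grip_force: 9.7
```

```bash
python3 st.py;  python3 - <<'E'
from h import *
d=cam("top"); crop(d,"pics/t5.png",280,170,350,222,8)
E
```

```text
t 11.9 press xy -106.0 -18.9 z 0.1924 F x y z -8.9 19.0 3.1
```

View pics/t5.png

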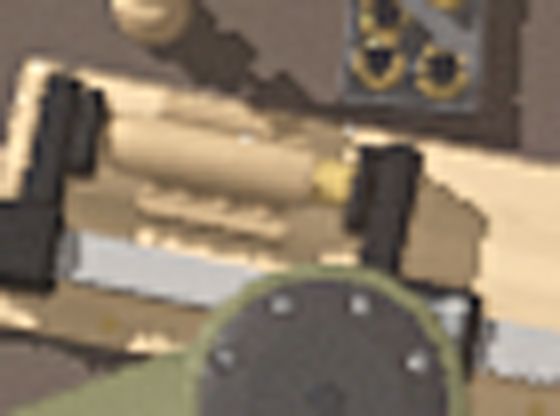

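No tenon is visible now: the ferrule meets the shoulder at about (315,177), and the force is climbing towards 20 N. One more small step will confirm it is firm.

Request:
move_arm(
  steps=[
    [0, 0.03, 0, 0, 0],
    [0, 0, 0, 0, 0],
    [0, 0, 0, 0, 0],
  ],
)

```text
time_s: 12.25
tcp_pos: [0.4728, 0.0333, 0.1924]
tcp_rot: [3.141, 0.008, -1.67]
ft_force: [-7.8, 21.7, 2.8]
gripper_width: 0.0001
grip_force: 10.4
```

```bash
python3 st.py
```

```text
t 12.25 press xy -106.0 -19.8 z 0.1924 F x y z -9.9 20.8 2.8
```

The force keeps rising about 2 N per mm at 21–23 N, so it is firm and the ferrule is home. I'll back out and go round in front of the release lever.

Request:
move_arm(
  steps=[
    [0, -0.85, 0, 0, 0],
    [0, -0.85, 0, 0, 0],
    [0, 0, 0, 0, 0],
    [0, 0, -0.75, 0, 0],
    [0, 0, -0.75, 0, 0],
    [0, 0, 0, 0, 0],
  ],
)

```text
time_s: 12.85
tcp_pos: [0.5418, 0.0913, 0.192]
tcp_rot: [3.141, -0.002, -1.673]
ft_force: [-1.2, 0.4, -0.1]
gripper_width: 0.0001
grip_force: 0.0
```

```bash
python3 st.py;  python3 - <<'E'
from h import *
d=cam("wrist"); crop(d,"pics/w2.png",60,0,460,300,2)
E
```

```text
t 12.85 press xy -42.9 44.6 z 0.192 F x y z -1.2 0.3 -0.1
```

View pics/w2.png

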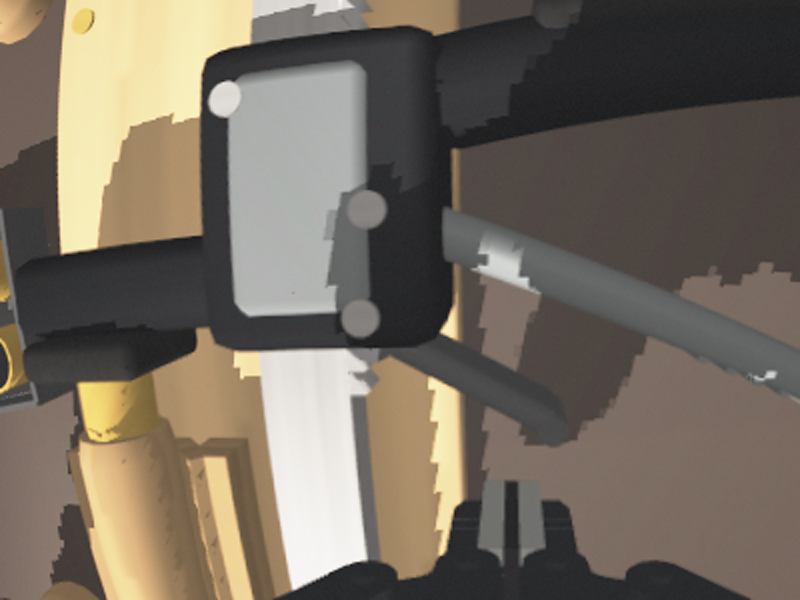

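The ferrule is flush against the shoulder at (120,435). The lever tip is at (560,430), just ahead of the closed fingers at (511,490), and the trigger is clear of the fingers. I'll shift 4 mm outboard and push the lever gently.

Request:
move_arm(
  steps=[
    [0, 0, 0.1, 0, 0],
    [0, 0.2, 0, 0, 0],
    [0, 0.2, 0, 0, 0],
    [0, 0.1, 0, 0, 0],
    [0, 0.1, 0, 0, 0],
    [0, 0, 0, 0, 0],
  ],
)

```text
time_s: 13.5
tcp_pos: [0.5331, 0.0721, 0.193]
tcp_rot: [3.141, 0.004, -1.669]
ft_force: [-4.0, 9.2, 3.1]
gripper_width: -0.0002
grip_force: 4.0
```

Request:
move_arm(
  steps=[
    [0, 0.1, 0, 0, 0],
    [0, 0.1, 0, 0, 0],
    [0, 0, 0, 0, 0],
  ],
)

```text
time_s: 13.8
tcp_pos: [0.5322, 0.0643, 0.1927]
tcp_rot: [3.14, 0.003, -1.669]
ft_force: [-4.7, 7.2, 1.5]
gripper_width: -0.0001
grip_force: 3.5
```

```bash
python3 st.py
```

```text
t 13.8 press xy -49.9 16.8 z 0.1927 F x y z -5.4 6.8 1.5
```

Request:
move_arm(
  steps=[
    [0, 0.1, 0, 0, 0],
    [0, 0.1, 0, 0, 0],
    [0, 0.1, 0, 0, 0],
    [0, 0.1, 0, 0, 0],
    [0, 0, 0, 0, 0],
  ],
)

```text
time_s: 14.3
tcp_pos: [0.5307, 0.0489, 0.1926]
tcp_rot: [3.141, 0.005, -1.669]
ft_force: [-5.7, 11.5, 2.3]
gripper_width: 0.0001
grip_force: 5.4
```

Request:
move_arm(
  steps=[
    [0, 0.1, 0, 0, 0],
    [0, 0.1, 0, 0, 0],
    [0, 0.1, 0, 0, 0],
    [0, 0.1, 0, 0, 0],
    [0, 0, 0, 0, 0],
  ],
)

```text
time_s: 14.8
tcp_pos: [0.5292, 0.033, 0.1926]
tcp_rot: [3.141, 0.005, -1.669]
ft_force: [-5.2, 11.3, 2.6]
gripper_width: -0.0001
grip_force: 5.4
```

```bash
python3 st.py
```

```text
t 14.8 press xy -49.9 -14.7 z 0.1926 F x y z -6.3 10.7 2.6
```

Request:
move_arm(
  steps=[
    [0, 0.1, 0, 0, 0],
    [0, 0.1, 0, 0, 0],
    [0, 0.1, 0, 0, 0],
    [0, 0.1, 0, 0, 0],
    [0, 0, 0, 0, 0],
  ],
)

```text
time_s: 15.3
tcp_pos: [0.5276, 0.017, 0.1926]
tcp_rot: [3.141, 0.005, -1.669]
ft_force: [-5.2, 10.5, 1.6]
gripper_width: 0.0003
grip_force: 5.4
```

Request:
move_arm(
  steps=[
    [0, 0.06, 0, 0, 0],
    [0, 0.06, 0, 0, 0],
    [0, 0, 0, 0, 0],
  ],
)

```text
time_s: 15.6
tcp_pos: [0.5272, 0.0124, 0.1926]
tcp_rot: [3.141, 0.005, -1.668]
ft_force: [-4.3, 12.6, 2.5]
gripper_width: 0.0001
grip_force: 5.6
```

Request:
move_arm(
  steps=[
    [0, 0.06, 0, 0, 0],
    [0, 0, 0, 0, 0],
  ],
)

```text
time_s: 15.8
tcp_pos: [0.527, 0.01, 0.1926]
tcp_rot: [3.141, 0.005, -1.668]
ft_force: [-5.0, 11.0, 1.9]
gripper_width: -0.0002
grip_force: 5.7
```

```bash
python3 st.py
```

```text
t 15.8 press xy -49.9 -37.7 z 0.1926 F x y z -6.0 10.5 1.9
```

Request:
move_arm(
  steps=[
    [0, 0.05, 0, 0, 0],
    [0, 0.05, 0, 0, 0],
    [0, 0, 0, 0, 0],
  ],
)

```text
time_s: 16.1
tcp_pos: [0.5266, 0.0074, 0.1926]
tcp_rot: [3.141, 0.008, -1.668]
ft_force: [-6.0, 19.5, 3.0]
gripper_width: -0.0001
grip_force: 9.5
```

Request:
move_arm(
  steps=[
    [0, 0.04, 0, 0, 0],
    [0, 0, 0, 0, 0],
  ],
)

```text
time_s: 16.3
tcp_pos: [0.5265, 0.0068, 0.1926]
tcp_rot: [-3.141, 0.011, -1.668]
ft_force: [-6.5, 25.0, 3.3]
gripper_width: 0.0002
grip_force: 12.1
```

```bash
python3 st.py
```

```text
t 16.3 press xy -50.0 -41.0 z 0.1926 F x y z -8.9 24.2 3.3
```

The force rises sharply at y≈−41 mm (predicted about −43), so the head is against its rear stop. I'll back off, lift clear and check.

Request:
move_arm(
  steps=[
    [0, -0.5, 0, 0, 0],
    [0, -0.5, 0, 0, 0],
    [0, 0, 0, 0, 0],
    [0, 0, 0, -0.8, 0],
    [0, 0, 0, -0.8, 0],
    [0, 0, 0, -0.8, 0],
    [0, 0, 0, -0.8, 0],
    [0, 0, 0.7, -0.8, 0],
    [0, 0, 0.7, 0, 0],
    [0, 0, 0, 0, 0],
  ],
)

```text
time_s: 17.3
tcp_pos: [0.4734, 0.0474, 0.3547]
tcp_rot: [-3.138, 0.003, -1.668]
ft_force: [1.2, -0.4, -0.7]
gripper_width: -0.0002
grip_force: 0.0
```

```bash
python3 st.py;  python3 - <<'E'
from h import *
d=cam("wrist"); crop(d,"pics/w3.png",80,20,400,260,2.5)
E
```

```text
t 17.3 press xy -106.8 -5.8 z 0.3547 F x y z 1.2 -0.3 -0.7
```

View pics/w3.png

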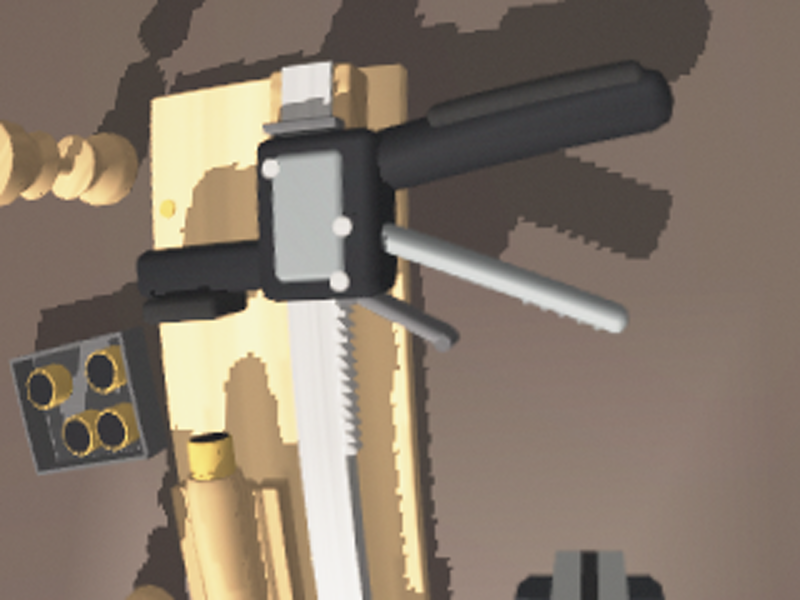

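The head is against the rear stop plate (303,127), and the trigger and lever have sprung back. The handle is in its cradle with the ferrule flush at (210,475), and the robot is clear. Handing in.

```bash
python3 -c "
from station import ctrl
print(ctrl.sign_off())"
```

```text
the job is handed in; nothing more can be done
None
```

The job is handed in at 17.3 s: the ferrule was pressed home (stopped at about 21–23 N), the head slid back to the rear stop, and the trigger and lever were let go. The last image bears this out, but sign-off gave no verdict, and I viewed 11 pictures, one over the limit of 10.

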